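Find the unbolted service-duct cover and push it open

ROBOT

A 6-joint arm with a two-finger parallel gripper is mounted at the origin on the work surface. World frame = base frame: x ahead of the robot, y to its left, z up, the work surface at z = 0. Lengths are in m, angles in rad, forces in N, time in s.
With the tool pointing down it reaches from about 0.3 to 0.775 m from the base axis. Payload 14.6 kg.
Tool frame: the origin (TCP) lies midway between the tips of the shut fingers; the grasp point (between the pads) lies 19 mm behind it (ctrl.pinch_z is the distance from the TCP to the grasp point, in m); z points along the fingers, y is the line along which they close (so a half turn about z gives the same grasp; the last joint's range is limited). The gripper opens to 94 mm and grips with 3 to 60 N. Pads are 16 mm wide; open, the fingers measure 119 mm over their backs; the gripper's body (75 mm by 177 mm) begins 78 mm behind the grasp point.
Start: joints at [1.282, 0.3, 1.521, -0, 1.321, -0.067], TCP at [0.121, 0.537, 0.205] pointing down, gripper open.
Joint ranges: [-3.03, 3.03], [-0.79, 2.21], [0.23, 2.52], [-1.04, 4.18], [0, 3.07], [-2.55, 2.55]. Speed limits (rad/s): [2.22, 2.22, 2.57, 3.14, 3.14, 3.14].

INTERFACE

Orientations are given as [roll, pitch, yaw] about the fixed x, y, z axes, in that order (R = Rz(yaw) Ry(pitch) Rx(roll)).
In Python, from station import ctrl gives the robot as it stands.
- The arm moves only by the tool jog_arm, never from a script. Its argument "motion" is a list of rows, each a list of 7 numbers: the shift along the tool's x, y, z in m, then the turn, a rotation vector about the tool's x, y, z in rad, then the opening, from -1 (shut) to 1 (fully open). In form: [[tx, ty, tz, rx, ry, rz, gripper], ...]. A call has 1 to 5 rows; each row shifts and turns the commanded pose from where the row before left it, along the tool's axes as they then stand; what a row does not reach is not made up. A row lasts 1/10 s, in which the tool goes at most 50 mm and 8.59 degrees, less where a joint would pass 70% of its speed; a pose out of reach is approached as far as the arm can. A call is refused whole if a number of a shift passes 0.05 or a number of a turn 0.15, either way. A call with a gripper value outside its range is refused whole. The fingers move at their own pace and stop on an object; "squeeze" is the grip in N (left out, the last holds). Time passes only in rows, so rows that do not move let the fingers close. It gives the time, the measured TCP pose, the force, the opening and the grip force at its end, in the units of the state.
- ctrl.get_obs(): the state, without advancing time (a new reading comes with each control period).
- ctrl.camera(name): name is "scene" or "top" or "wrist"; returns the picture (480x640x3 uint8, red, green, blue); there is no depth.
- ctrl.camera_model(name): a dict with "intrinsics" (3x3 intrinsics, pixels), "rvec" (rotation vector, rad) and "tvec" (3), from world to camera coordinates, as OpenCV has them. Camera axes: x right, y down, z forward; pixel columns grow to the right and rows downward; lengths in m; the calibration is good to about 2 mm. A picture is of the moment at which its call begins: read the wrist's pose just before it. camera_model takes no time and is no camera call; for the wrist camera it gives the pose at the moment of the call.
- ctrl.hand_in(): hands the job in; it is judged then, once.
The state is a dict: "time_s": time; "qpos": joint angles; "joint_vel": joint speeds; "tau": joint torques, N m; "ee_pos": TCP position; "eef_rot": TCP orientation; "force": force on the tool from outside, world axes, zero at the start; "moment": the same for the moment, N m; "grip_width": finger opening in m; "grip_force": force on a finger pad.
Only numpy, scipy, OpenCV 4.12 (cv2) and the standard library are available. Lean on these libraries where they do the work, as an engineer would, in place of code of your own. Each camera call takes 0.05 s, during which the arm holds its last target. There are 200 camera calls.

TASK

One of the four identical grey covers on the bench's service duct has been unbolted so that a microscope can be plugged in underneath. Press the covers one after another on their black ribbed pads until you find the one that rocks, then push that cover over by its raised edge until it stands upright, and leave it open; nothing needs gripping, pushes with the fingertips or the outside of the fingers are enough. Do not force the bolted covers, and neither pick up nor shift anything else on the bench.

Things in the scene. Friction and masses are not known exactly. Their poses are not given: they have to be found in the camera images.
- duct: White box fixed to the bench, 170 mm deep (x), 640 long (y), 90 high; origin under its centre, z up, -x side to the robot. Four identical grey covers, 120 (x) by 113 (y) by 6 mm, flush with its top, centres at x = 0, y = +180, +60, -60, -180 mm; the ends are solid. Each turns on a line along y at x = +6 mm, 87 mm up. Hollow beneath: clear to 40 mm above the bench under the pads. Three covers are bolted from below, which three changes.
- cover_1 (a joint): Turn of cover 1 about its pivot, the leftmost seen from the robot (duct y = +180 mm). rad: 0 shut and flush; grows as the pad end sinks and the plain end (edge at duct x = -60 mm, on the robot's side) rises; 1.57 upright, the edge then 66 mm above the pivot; stop at 1.75. All four covers alike.
- cover_1_pad (a point): Middle of the black ribbed press pad, 28 (x) by 70 (y) mm, on top of cover 1, on the half away from the robot; moves with the cover. Shut: 90 mm above the bench, 40 mm to the duct's +x of the cover's centre, 34 mm from its pivot line; axes as the duct's.
- cover_2 (a joint): Turn of cover 2 about its pivot, second from the left (duct y = +60 mm); values as cover_1. A bolted cover gives less than 2 mm under a press on its pad. The unbolted one rocks: about 4 to 10 N on its pad makes the pad end sink, 25 mm or more if pressed on. Its pivot is stiff: it stays at whatever angle it is left.
- cover_2_pad (a point): Middle of the black ribbed press pad, 28 (x) by 70 (y) mm, on top of cover 2, on the half away from the robot; moves with the cover. Shut: 90 mm above the bench, 40 mm to the duct's +x of the cover's centre, 34 mm from its pivot line; axes as the duct's.
- cover_3 (a joint): Turn of cover 3 about its pivot, third from the left (duct y = -60 mm); values as cover_1. Once rocked, the unbolted cover's raised edge can be pushed away from the robot (to the duct's +x) with about 3 to 15 N; it swings up and over on a 66 mm arc about the pivot, so a finger kept low jams against it and one that rises with the edge does not.
- cover_3_pad (a point): Middle of the black ribbed press pad, 28 (x) by 70 (y) mm, on top of cover 3, on the half away from the robot; moves with the cover. Shut: 90 mm above the bench, 40 mm to the duct's +x of the cover's centre, 34 mm from its pivot line; axes as the duct's.
- cover_4 (a joint): Turn of cover 4 about its pivot, the rightmost (duct y = -180 mm); values as cover_1.
- cover_4_pad (a point): Middle of the black ribbed press pad, 28 (x) by 70 (y) mm, on top of cover 4, on the half away from the robot; moves with the cover. Shut: 90 mm above the bench, 40 mm to the duct's +x of the cover's centre, 34 mm from its pivot line; axes as the duct's.
- lens_case: Small round lens case, black with clear lid, 34 mm across, 26 mm high, standing on the solid left end of the duct; origin under its centre.
- slip_box: Cover-slip box, blue with white lid, 35 by 35 by 22 mm, on the solid right end of the duct; origin under its centre.
- oil_bottle: Amber oil bottle, 30 mm across, 72 mm high, on the bench beyond the duct; origin under its centre.
- beaker: Small glass beaker, 48 mm across, 66 mm high, on the bench beyond the duct; origin under its centre.
- petri_dishes: Pile of three petri dishes, 90 mm across, 42 mm high, on the bench beyond the duct; origin under its centre.
- slide_box: Green slide box, 97 by 177 by 32 mm, on the bench on the robot's side of the duct; origin under its centre.
- marker: White and black marker pen lying along its own y, 130 mm long, 16 mm thick, on the robot's side of the duct; origin under its middle.
- eyepiece: Black microscope eyepiece, 31 mm across, 48 mm high, standing on the robot's side of the duct; origin under its centre.

How it is judged:
By the outcome, as a careful person would: the job done as asked, in the order asked, and still so for the second after the job is handed in, with the robot touching nothing.
It also fails if it takes over 54 s, if anything falls off the work surface, if the arm or the gripper's body presses on something with over 40 N, if the wrist force passes 120 N, or if a joint passes its speed limit or range.

## Working session

There is one attempt and no reset: what is moved stays moved. The work goes in short steps, Python scripts to look and compute and a tool call to move; the robot and the scene stay as the last step left them, time stands still between calls to the robot, and variables do not carry over. Pictures are saved under pics/ and viewed, at most 10 in all, crops included, and the job is handed in when it is done.

Besides the shell and the picture viewer there is one more tool, called as name(argument=value, ...) on one line, values as JSON. jog_arm: Moves the arm, as the interface text tells. Its arguments: {"type":"object","properties":{"motion":{"type":"array"},"squeeze":{"type":"number"}},"required":["motion"]}

```bash
mkdir -p pics; ls; cat > h.py <<'E'
import numpy as np, cv2
from station import ctrl
def ray(name,u,v,z):
    m=ctrl.camera_model(name);K=np.array(m["intrinsics"]);R=cv2.Rodrigues(np.array(m["rvec"],float))[0];t=np.array(m["tvec"],float).ravel()
    d=R.T@np.linalg.inv(K)@np.array([u,v,1.]);c=-R.T@t
    return c+d*(z-c[2])/d[2]
def save(name,f):
    im=ctrl.camera(name);cv2.imwrite(f,im[:,:,::-1]);return im
E
python3 - <<'E'
from h import *
save("top","pics/top0.png");save("scene","pics/scene0.png")
print(ctrl.get_obs())
E
```

```text
pics
{'time_s': 0.1, 'qpos': array([ 1.28242331e+00,  3.00429067e-01,  1.52149338e+00, -3.01696947e-05,
        1.32067880e+00, -6.65707795e-02]), 'joint_vel': array([ 0.00041356,  0.00048794, -0.00112239,  0.00160645, -0.00016864,
       -0.00106717]), 'tau': array([ 1.83366465e-03, -5.32642508e+01, -3.53283942e+01,  7.09458673e-02,
        2.34556018e-02, -6.42832561e-05]), 'ee_pos': array([0.12092553, 0.53631578, 0.20494648]), 'eef_rot': array([-3.14058435e+00, -3.79346383e-05,  2.91979788e+00]), 'force': array([ 0.54602177,  0.27822   , -0.23302691]), 'moment': array([0.01260346, 0.02222088, 0.03859202]), 'grip_force': 0.0, 'grip_width': 0.09425202591822383}
```

View pics/top0.png

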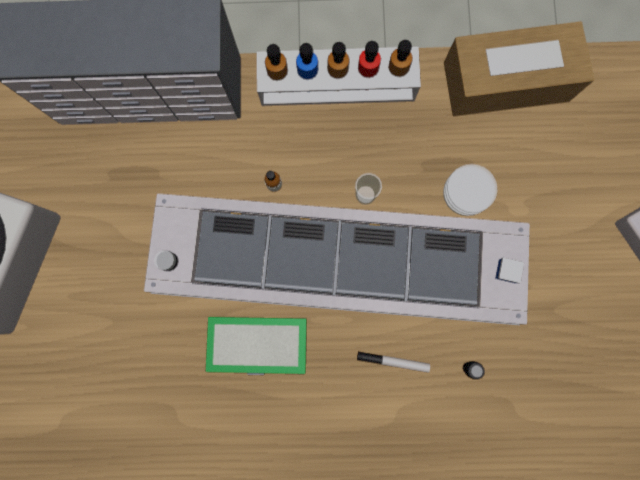

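View pics/scene0.png

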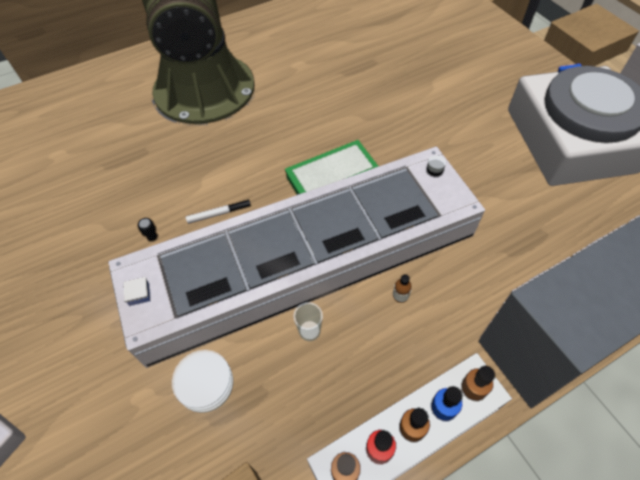

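The top view shows the duct with its pads near (234,225), (304,231), (374,236) and (446,242), lens case at (166,261), slip box (511,270), bottle (273,181), beaker (367,189), dishes (470,190). I'll measure the pads.

```bash
python3 - <<'E'
from h import *
im=cv2.imread("pics/top0.png");g=im.max(2)
def pads(f,name,roi):
    im=cv2.imread(f);g=im.max(2).copy();x0,y0,x1,y1=roi
    m=np.zeros_like(g);m[y0:y1,x0:x1]=(g[y0:y1,x0:x1]<40)*255
    m=cv2.morphologyEx(m,cv2.MORPH_CLOSE,np.ones((5,5)))
    n,l,s,c=cv2.connectedComponentsWithStats(m)
    for i in range(1,n):
        if s[i,4]>150:
            r=cv2.minAreaRect(np.argwhere(l==i)[:,::-1].astype(np.float32))
            print(name,c[i].round(1),s[i],r[1],ray(name,*r[0],.09).round(4))
pads("pics/top0.png","top",(195,205,485,262))
pads("pics/scene0.png","scene",(150,160,440,312))
for n,(u,v) in dict(FL=(161,196),FR=(529,223),NR=(526,322),NL=(146,292)).items(): print(n,ray("top",u,v,.09).round(3))
for n,(u,v,z) in dict(lens=(166,261,.116),slip=(511,270,.112),bottle=(271,176,.072),beaker=(369,184,.066),dish=(470,190,.042)).items(): print(n,ray("top",u,v,z).round(3))
E
```

```text
top [227.3 224.1] [216 217  25  15 283] (24.08319091796875, 12.62291431427002) [0.6129 0.1651 0.09  ]
scene [404.  216.7] [386 207  37  20 361] (11.001867294311523, 35.463470458984375) [0.6105 0.1566 0.09  ]
scene [342.7 240. ] [324 230  38  22 392] (11.001867294311523, 36.39979934692383) [0.5976 0.0373 0.09  ]
scene [207.9 291.2] [188 279  41  25 475] (11.821155548095703, 40.496238708496094) [ 0.5718 -0.201   0.09  ]
FL [0.666 0.281 0.09 ]
FR [ 0.601 -0.345  0.09 ]
NR [ 0.437 -0.327  0.09 ]
NL [0.501 0.303 0.09 ]
lens [0.549 0.261 0.116]
slip [ 0.521 -0.3    0.112]
bottle [0.701 0.092 0.072]
beaker [ 0.683 -0.081  0.066]
dish [ 0.673 -0.265  0.042]
```

jog_arm(motion=[[0,0,0,0,0,-0.116,-1],[-0.026,-0.016,0,0,0,0,-1],[-0.026,-0.016,0,0,0,0,-1],[-0.026,-0.016,0,0,0,0,-1],[-0.026,-0.016,0,0,0,0,-1]], squeeze=20)

```text
time_s: 0.6
ee_pos: [0.2184, 0.461, 0.2052]
eef_rot: [-3.141, -0.0, 3.036]
force: [-0.0, 0.7, 0.4]
grip_width: 0.0577
grip_force: 0.0
```

jog_arm(motion=[[-0.032,-0.02,0,0,0,0,-1],[-0.032,-0.02,0,0,0,0,-1],[-0.032,-0.02,0,0,0,0,-1],[-0.032,-0.02,0,0,0,0,-1],[-0.032,-0.02,0,0,0,0,-1]])

```text
time_s: 1.1
ee_pos: [0.3671, 0.3443, 0.2053]
eef_rot: [-3.141, -0.0, 3.036]
force: [0.7, 0.8, 0.5]
grip_width: 0.0177
grip_force: 0.0
```

jog_arm(motion=[[-0.032,-0.02,0,0,0,0,-1],[-0.032,-0.02,0,0,0,0,-1],[-0.032,-0.02,0,0,0,0,-1],[-0.032,-0.02,0,0,0,0,-1],[-0.032,-0.02,0,0,0,0,-1]])

```text
time_s: 1.6
ee_pos: [0.5157, 0.228, 0.2052]
eef_rot: [-3.141, -0.0, 3.036]
force: [0.2, 0.2, 0.4]
grip_width: 0.0002
grip_force: 0.0
```

jog_arm(motion=[[-0.034,-0.02,0,0,0,0,-1],[-0.034,-0.02,0.01,0,0,0,-1],[-0.033,-0.02,0.03,0,0,0,-1],[0,0,0.04,0,0,0,-1],[0,0,0.02,0,0,0,-1]])

```text
time_s: 2.1
ee_pos: [0.6079, 0.1576, 0.1012]
eef_rot: [-3.14, -0.005, 3.034]
force: [-1.3, 1.1, -0.7]
grip_width: 0.0012
grip_force: 0.0
```

```bash
python3 - <<'E'
from h import *
save("scene","pics/scene1.png")[:]
im=cv2.imread("pics/scene1.png");cv2.imwrite("pics/s1c.png",cv2.resize(im[130:350,100:500],None,fx=2,fy=2))
E
```

```text
(no output)
```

View pics/s1c.png

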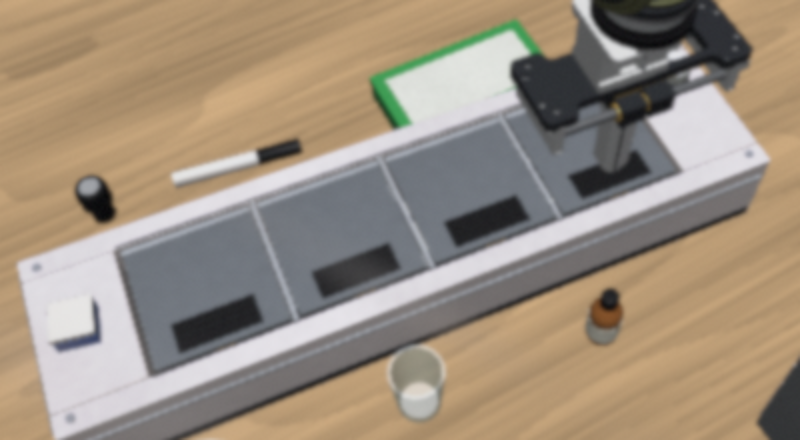

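The picture shows the shut fingertips just above pad 1 (crop (613,168)). Pressing gently now.

jog_arm(motion=[[0,0,0.005,0,0,0,-1],[0,0,0.002,0,0,0,-1],[0,0,0.001,0,0,0,-1],[0,0,0.001,0,0,0,-1]])

```text
time_s: 2.55
ee_pos: [0.6092, 0.1591, 0.0976]
eef_rot: [3.141, 0.002, 3.036]
force: [-0.0, 0.6, -0.4]
grip_width: 0.0008
grip_force: 0.0
```

jog_arm(motion=[[0,0,0.001,0,0,0,-1],[0,0,0.001,0,0,0,-1]])

```text
time_s: 2.75
ee_pos: [0.609, 0.1589, 0.0948]
eef_rot: [3.141, 0.001, 3.036]
force: [0.4, 0.1, 0.2]
grip_width: 0.0009
grip_force: 0.0
```

jog_arm(motion=[[0,0,0.002,0,0,0,-1],[0,0,0.001,0,0,0,-1],[0,0,0.001,0,0,0,-1]])

```text
time_s: 3.05
ee_pos: [0.6088, 0.1589, 0.0903]
eef_rot: [-3.142, -0.0, 3.036]
force: [-0.2, 0.2, 2.3]
grip_width: 0.0003
grip_force: 1.4
```

jog_arm(motion=[[0,0,0.001,0,0,0,-1],[0,0,0,0,0,0,-1]])

```text
time_s: 3.25
ee_pos: [0.6089, 0.1589, 0.0902]
eef_rot: [3.142, 0.0, 3.036]
force: [-4.2, -2.1, 8.0]
grip_width: 0.0003
grip_force: 3.4
```

jog_arm(motion=[[0,0,0.001,0,0,0,-1],[0,0,0,0,0,0,-1]])

```text
time_s: 3.45
ee_pos: [0.6089, 0.1589, 0.0901]
eef_rot: [3.141, 0.001, 3.036]
force: [-7.9, -2.3, 14.5]
grip_width: 0.0008
grip_force: 7.4
```

Cover 1 is bolted (14.5 N, no give). On to cover 2.

jog_arm(motion=[[0,0,-0.022,0,0,0,-1],[0,-0.04,0,0,0,0,-1],[0,-0.04,0,0,0,0,-1],[0,-0.04,0,0,0,0,-1],[0,0,0.014,0,0,0,-1]])

```text
time_s: 3.95
ee_pos: [0.5968, 0.0357, 0.098]
eef_rot: [-3.141, 0.003, 3.032]
force: [-0.3, 0.8, 0.1]
grip_width: 0.0004
grip_force: 0.0
```

jog_arm(motion=[[0,0,0.003,0,0,0,-1],[0,0,0.003,0,0,0,-1],[0,0,0.001,0,0,0,-1],[0,0,0,0,0,0,-1]])

```text
time_s: 4.35
ee_pos: [0.5962, 0.0404, 0.0901]
eef_rot: [-3.141, 0.0, 3.037]
force: [-5.5, -2.1, 8.2]
grip_width: 0.0005
grip_force: 3.6
```

jog_arm(motion=[[0,0,0.001,0,0,0,-1],[0,0,0,0,0,0,-1]])

```text
time_s: 4.55
ee_pos: [0.5963, 0.0405, 0.0901]
eef_rot: [-3.141, 0.001, 3.038]
force: [-8.1, -4.0, 16.7]
grip_width: 0.0004
grip_force: 8.1
```

Cover 2 is bolted too; cover 3 next.

jog_arm(motion=[[0,0,-0.022,0,0,0,-1],[0,-0.04,0,0,0,0,-1],[0,-0.04,0,0,0,0,-1],[0,-0.04,0,0,0,0,-1],[0,0,0.014,0,0,0,-1]])

```text
time_s: 5.05
ee_pos: [0.5843, -0.0825, 0.0979]
eef_rot: [-3.141, 0.003, 3.034]
force: [0.4, -0.3, -0.1]
grip_width: 0.0004
grip_force: 0.0
```

jog_arm(motion=[[0,0,0.003,0,0,0,-1],[0,0,0.003,0,0,0,-1],[0,0,0.001,0,0,0,-1],[0,0,0,0,0,0,-1]])

```text
time_s: 5.45
ee_pos: [0.5838, -0.0786, 0.0897]
eef_rot: [3.141, 0.0, 3.037]
force: [-0.4, 0.2, 0.5]
grip_width: 0.0002
grip_force: 0.0
```

jog_arm(motion=[[0,0,0.001,0,0,0,-1],[0,0,0,0,0,0,-1]])

```text
time_s: 5.65
ee_pos: [0.5839, -0.0792, 0.0888]
eef_rot: [3.141, 0.001, 3.036]
force: [-0.2, 3.5, 3.7]
grip_width: 0.0004
grip_force: 1.7
```

jog_arm(motion=[[0,0,0.001,0,0,0,-1],[0,0,0.001,0,0,0,-1],[0,0,0,0,0,0,-1]])

```text
time_s: 5.95
ee_pos: [0.5838, -0.0797, 0.0866]
eef_rot: [3.142, 0.001, 3.036]
force: [2.2, 3.1, 3.6]
grip_width: 0.0003
grip_force: 2.2
```

Cover 3 rocks. Press on.

jog_arm(motion=[[0,0,0.003,0,0,0,-1],[0,0,0.004,0,0,0,-1],[0,0,0.004,0,0,0,-1],[0,0,0.004,0,0,0,-1]])

```text
time_s: 6.35
ee_pos: [0.5835, -0.0802, 0.0715]
eef_rot: [-3.141, 0.0, 3.036]
force: [0.1, -0.5, 6.2]
grip_width: 0.0005
grip_force: 2.2
```

jog_arm(motion=[[0,0,0.004,0,0,0,-1],[0,0,0.004,0,0,0,-1],[0,0,0,0,0,0,-1]])

```text
time_s: 6.65
ee_pos: [0.5833, -0.0801, 0.0629]
eef_rot: [-3.141, -0.001, 3.036]
force: [0.9, -0.9, 0.6]
grip_width: 0.0006
grip_force: 1.0
```

```bash
python3 - <<'E'
from h import *
save("scene","pics/scene2.png")
im=cv2.imread("pics/scene2.png");cv2.imwrite("pics/s2c.png",cv2.resize(im[130:350,100:500],None,fx=2,fy=2))
E
```

```text
(no output)
```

View pics/s2c.png

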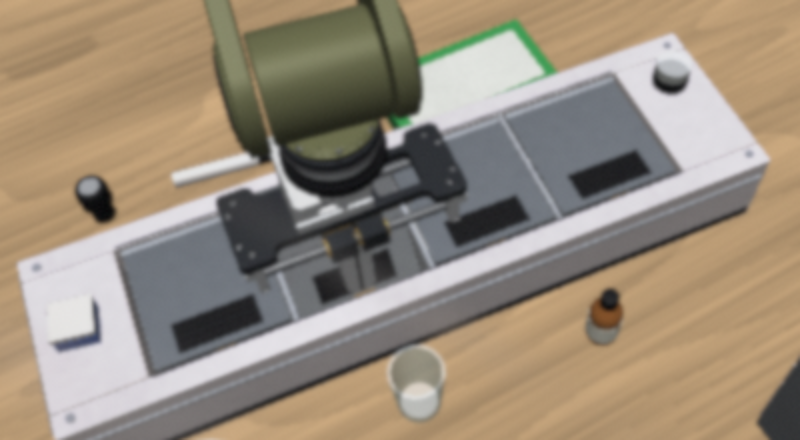

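The picture shows cover 3 clearly tipped (pad sunk around crop (355,275)), the other covers flush. Now retract up and go around to the robot side of the raised edge.

jog_arm(motion=[[0,0,-0.035,0,0,0,-1],[0,0,-0.04,0,0,0,-1],[0,0,-0.04,0,0,0,-1],[0.03,0,0,0,0,0,-1],[0.04,0,0,0,0,0,-1]])

```text
time_s: 7.2
ee_pos: [0.5135, -0.0725, 0.1787]
eef_rot: [-3.141, 0.001, 3.036]
force: [-0.4, -0.2, 0.7]
grip_width: 0.0005
grip_force: 0.0
```

jog_arm(motion=[[0.04,0,0,0,0,0,-1],[0.005,0,0,0,0,0,-1],[0,0,0,0,0,0,-1]])

```text
time_s: 7.5
ee_pos: [0.4687, -0.0677, 0.1789]
eef_rot: [-3.141, 0.0, 3.036]
force: [0.3, -0.1, -0.3]
grip_width: 0.0004
grip_force: 0.0
```

```bash
python3 - <<'E'
from h import *
print(ctrl.get_obs()["ee_pos"])
a=save("scene","pics/scene3.png");b=save("wrist","pics/w3.png")
im=cv2.hconcat([cv2.resize(a[130:350,180:400],(400,400)),cv2.resize(b,(400,300)) if 0 else cv2.copyMakeBorder(cv2.resize(b,(400,300)),0,100,0,0,0)])
cv2.imwrite("pics/s3c.png",im[:,:,::-1])
E
```

```text
[ 0.46874598 -0.06767233  0.17885745]
```

View pics/s3c.png

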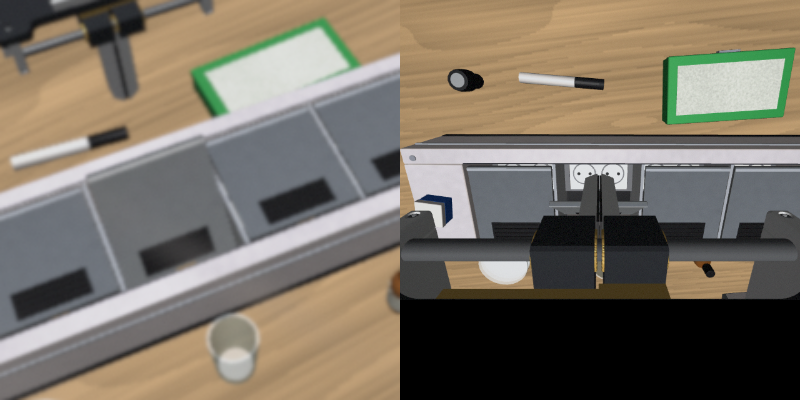

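Left: cover 3 stands tilted, others flush; right (wrist): the socket shows under cover 3, fingers in front of its edge. Lower to just under edge height and push along the arc.

jog_arm(motion=[[0,0,0.03,0,0,0,-1],[0,0,0.027,0,0,0,-1],[-0.014,0,0,0,0,0,-1],[-0.011,0,0,0,0,0,-1],[0,0,0,0,0,0,-1]])

```text
time_s: 8.1
ee_pos: [0.4956, -0.0705, 0.1214]
eef_rot: [-3.142, 0.0, 3.036]
force: [0.9, -0.1, -0.2]
grip_width: 0.0008
grip_force: 0.0
```

jog_arm(motion=[[-0.004,0,-0.002,0,0,0,-1],[-0.004,0,-0.003,0,0,0,-1],[-0.004,0,-0.002,0,0,0,-1]])

```text
time_s: 8.4
ee_pos: [0.506, -0.0716, 0.1291]
eef_rot: [-3.142, -0.0, 3.036]
force: [-6.1, 0.8, 5.7]
grip_width: 0.0004
grip_force: 2.6
```

jog_arm(motion=[[-0.004,0,-0.002,0,0,0,-1],[-0.004,0,-0.002,0,0,0,-1],[-0.004,0,-0.002,0,0,0,-1]])

```text
time_s: 8.7
ee_pos: [0.5182, -0.0729, 0.1348]
eef_rot: [-3.142, 0.0, 3.036]
force: [-2.8, 0.3, 1.7]
grip_width: 0.0008
grip_force: 1.3
```

jog_arm(motion=[[-0.004,0,-0.001,0,0,0,-1],[-0.004,0,-0.001,0,0,0,-1],[-0.004,0,-0.001,0,0,0,-1]])

```text
time_s: 9.0
ee_pos: [0.5302, -0.0741, 0.1375]
eef_rot: [3.142, 0.0, 3.036]
force: [-2.9, -0.1, 1.6]
grip_width: 0.0005
grip_force: 1.0
```

jog_arm(motion=[[-0.004,0,-0.001,0,0,0,-1],[-0.004,0,0,0,0,0,-1],[-0.002,0,0,0,0,0,-1],[0,0,0,0,0,0,-1]])

```text
time_s: 9.4
ee_pos: [0.54, -0.0751, 0.1384]
eef_rot: [-3.142, 0.0, 3.036]
force: [-0.5, 0.7, -0.2]
grip_width: 0.0004
grip_force: 0.0
```

jog_arm(motion=[[-0.002,0,0,0,0,0,-1],[0,0,0,0,0,0,-1]])

```text
time_s: 9.6
ee_pos: [0.5418, -0.0753, 0.1384]
eef_rot: [3.142, -0.0, 3.036]
force: [-0.3, 0.5, -0.0]
grip_width: 0.0007
grip_force: 0.2
```

jog_arm(motion=[[0.02,0,0,0,0,0,-1],[0.03,0,0,0,0,0,-1],[0.02,0,-0.03,0,0,0,-1],[0.03,0,-0.04,0,0,0,-1],[0,0,0,0,0,0,-1]])

```text
time_s: 10.1
ee_pos: [0.4421, -0.0649, 0.2134]
eef_rot: [-3.141, 0.008, 3.036]
force: [0.1, -0.3, -0.5]
grip_width: 0.0008
grip_force: 0.0
```

```bash
python3 - <<'E'
from h import *
print(ctrl.get_obs()["ee_pos"])
a=save("scene","pics/scene4.png");b=save("top","pics/t4.png")
im=cv2.hconcat([cv2.resize(a[150:350,180:380],(400,400)),cv2.resize(b[170:330,300:460],(400,400),interpolation=cv2.INTER_CUBIC)])
cv2.imwrite("pics/s4c.png",im[:,:,::-1])
# predicted top pixels of cover-3 edge corners for angles
m=ctrl.camera_model("scene");t=ctrl.camera_model("top")
ex=np.array([.9944,-.106,0]);ey=np.array([.106,.9944,0]);o=np.array([.5513,-.02,0])
for th in (1.4,1.5,1.57,1.65):
  P=np.array([o+ex*(.006-.066*np.cos(th))+ey*(-.06+s)+[0,0,.087+.066*np.sin(th)] for s in(.0565,-.0565)])
  for n,c,(x0,y0,k) in(("scene",m,(180,150,2)),("top",t,(300,170,2.5))):
    p=cv2.projectPoints(P,np.array(c["rvec"],float),np.array(c["tvec"],float),np.array(c["intrinsics"],float),None)[0].reshape(-1,2)
    print(th,n,((p-[x0,y0])*k+([400,0] if n=="top" else [0,0])).round(1).tolist())
E
```

```text
[ 0.44207619 -0.06486765  0.21341138]
1.4 scene [[230.7, 124.5], [98.1, 172.1]]
1.4 top [[500.4, 215.8], [682.5, 230.4]]
1.5 scene [[233.6, 129.9], [100.4, 177.9]]
1.5 top [[501.3, 205.2], [683.3, 219.8]]
1.57 scene [[235.7, 134.0], [102.1, 182.3]]
1.57 top [[501.9, 197.8], [683.8, 212.4]]
1.65 scene [[238.1, 139.0], [104.2, 187.7]]
1.65 top [[502.5, 189.5], [684.2, 204.0]]
```

View pics/s4c.png

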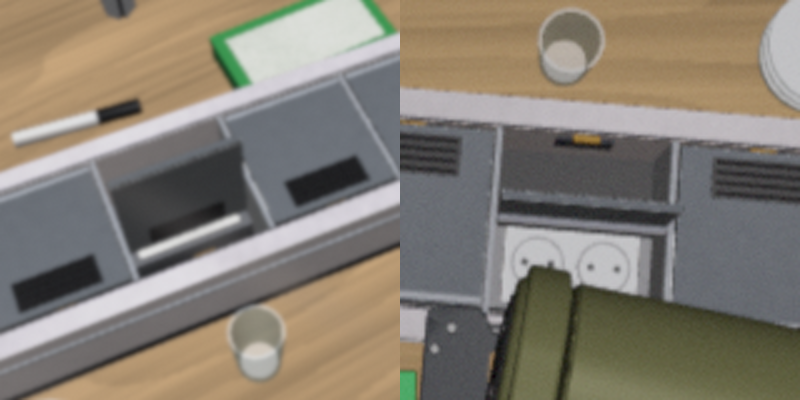

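Cover 3 stands upright: in the top view its rim runs from (502,195) to (680,209), which fits about 1.58 rad. The arm is clear and nothing else has moved.

```bash
python3 -c "
from h import *
print(ctrl.hand_in())"
```

```text
the job is handed in; nothing more can be done
None
```

Cover 3 was the unbolted one: covers 1 and 2 did not give when pressed, cover 3 rocked, and I pushed it upright (about 1.58 rad by the top camera), left it open with the arm clear and handed the job in at about 10 s; cover 4 was not pressed.

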